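# Start a scan on the tube rack reader

## Robot

A 6-joint arm with a two-finger parallel gripper is mounted at the origin on a cart in front of the work surface, level with it; the furniture and walls round the work are solid. World frame = base frame: x ahead of the robot, y to its left, z up, the work surface at z = 0. Lengths are in m, angles in degrees, forces in N, time in s.
With the tool pointing down it reaches from about 0.35 to 0.875 m from the base axis. Payload 4.2 kg.
Tool frame: the origin (TCP) lies midway between the tips of the shut fingers; the grasp point (between the pads) lies 19 mm behind it; z points along the fingers, y is the line along which they close (so a half turn about z gives the same grasp; the last joint's range is limited). The gripper opens to 87 mm and grips with 3 to 60 N. Pads are 19 mm wide; open, the fingers measure 117 mm over their backs; the gripper's body (75 mm by 190 mm) begins 51 mm behind the grasp point.
Start: joints at [90.734, 22.042, 0.453, 0, -68.411, -14.817], TCP at [0.152, 0.606, 0.223] pointing down, gripper open.
Joint ranges: [-179.83, 179.83], [-69.29, 118.12], [-61.27, 80.66], [-181.25, 117.63], [-171.15, -9.14], [-177.46, 177.46]. Speed limits (degrees/s): [159.86, 159.86, 180, 180, 180, 180].

## Interface

Orientations are given as a 3x3 rotation matrix whose columns are the frame's x, y, z axes.
In Python, from station import r gives the robot as it stands.
- The arm moves only by the tool creep_tool, called in YAML: its name, and indented under it one key for each argument. Schema: {"type":"object","properties":{"moves":{"type":"array","items":{"type":"array","prefixItems":[{"type":"number"},{"type":"array","items":{"type":"number"},"minItems":3,"maxItems":3},{"type":"array","items":{"type":"number"},"minItems":3,"maxItems":3}],"minItems":3,"maxItems":3},"minItems":1,"maxItems":8},"only":{"type":"string"},"quiet":{"type":"boolean"},"lines":{"type":"string"}},"required":["moves"],"additionalProperties":false}. moves is a list of rows, 1 to 8 of them, each written [opening, [dx, dy, dz], [rx, ry, rz]]: the opening from 0.0 (shut) to 1.0 (fully open), then dx, dy, dz in fractions of the full range, 1 being 0.6 m, then a rotation vector rx, ry, rz in parts of the range, where 1.0 means 360 degrees; each row is the pose to reach, as a shift and turn from the pose commanded when the call began, along the tool's axes at that moment; what a row does not reach only later rows make up. A row lasts 1/10 s, in which the tool goes at most 0.05 m and 8.59 degrees, less where a joint would pass 70% of its speed; a pose out of reach is approached as far as the arm can. The fingers move at their own pace and stop on an object; the grip force is fixed at half the most. Time passes only in rows, so rows that do not move let the fingers close. The tool returns the time, the measured TCP pose, the force, the opening and the grip force at its end. only (a regular expression) keeps the lines of the reply that match it, lines (a string "A,B") keeps lines A to B, and quiet returns only ok. A shift or turn number past 1, either way, is cut back to 1. Input that does not fit is refused with a message, and nothing moves.
- r.sense(): the state, without advancing time (a new reading comes with each control period).
- r.capture(name): name is "scene" or "side" or "wrist"; returns a dict with "pixels" (400x640x3 uint8, red, green, blue), "z_map" (400x640 float32, m along the optical axis (not along the pixel's ray), 0 where there is no reading), "K" (3x3 intrinsics, pixels), "world_from_camera" (4x4, takes a point from camera to world coordinates). Camera axes: x right, y up, looking along -z (the intrinsics and any distortion apply to the point x, -y, -z); pixel columns grow to the right and rows downward; lengths in m; the calibration is good to about 2 mm. A picture is of the moment at which its call begins.
- r.finish_job(): hands the job in; it is judged then, once.
The state is a dict: "time_s": time; "joints": joint angles; "joint_velocities": joint speeds; "effort": joint torques, N m; "tcp_pos": TCP position; "ee_rot": TCP orientation; "wrist_force": force on the tool from outside, world axes, zero at the start; "moment": the same for the moment, N m; "gripper_width": opening from 0.0 (shut) to 1.0 (fully open); "gripper_force": force on a finger pad.
Only numpy, scipy, OpenCV 4.12 (cv2) and the standard library are available. Lean on these libraries where they do the work, as an engineer would, in place of code of your own. Each camera call takes 0.05 s, during which the arm holds its last target. There are 200 camera calls.

## Task

Start a scan on the tube rack reader, pressing with your fingertips: first switch on the power by pressing the raised end of the rocker on the separate switch box right down, then press the long bar key on the reader's console fully in (it clamps the rack and stays down), then press the round start key fully in and let it come back up. Do not press any key before its turn, do not press the square key at all, and leave the tube rack and the other things on the desk where they are.

Things in the scene. Friction and masses are not known exactly. Their poses are not given: they have to be found in the camera images.
- switch_box: White switch box, 110 x 66 mm (its x, y), 36 mm high, fixed to the desk left or right of the reader, with one grey rocker (along x, pivot 49 mm above the desk, mid-box) in a black frame. Origin: centre of its underside; z up; at yaw 0 x points away from the robot. On the left a tall monitor stands behind it (world x over 0.48 m, y over 0.28 m): come from the front.
- rocker (a joint): Angle of the rocker in rad: near 0 = off (its -x end, the one nearer the robot, raised), 0.4 = fully on (that end pressed down, the other end up). It stays where it is left; about 1.5 N at that end (up to 3 N nearer the pivot) moves it, against a stop at 0.4.
- rocker_raised_end (a point): Point on the top face of the rocker, 20 mm from the pivot towards the end that is raised when off; this is where to press. The rocker is 56 mm long and 30 mm wide. The point starts about 61 mm above the desk and sinks about 8 mm to fully on, where the pressed end still stands above the box top and its frame. The point rides with the rocker.
- reader: Tube rack reader, fixed to the desk: 240 mm deep (x) and 270 mm wide (y). The 75 mm deep white console along its front (robot) side is 60 mm high and carries three grey keys in a row, 85 mm apart, in any order; behind it a 20 mm high bed carries a tube rack. Origin: centre of its underside; z up, x away from the robot at yaw 0. The row of keys lies at x = -82.5 mm, y = -85, 0 and +85 mm.
- clamp_key_unit: The bar key with its black frame (frame 36 x 66 mm, 4 mm thick), fixed on the console. Origin: centre of the frame's underside, on the console top.
- clamp_key (a joint): How far the bar key is pressed in, m: 0 = up, 0.006 = fully in, against a stop. Takes about 3 N all the way and stays where it is left.
- clamp_key_top (a point): The key's top face is a flat bar 26 x 56 mm (long along the console), 14 mm above the console top when up and 8 mm above it when fully in. This point is the centre of the top face (z up, x across the console away from the robot, y along the console) and rides with the key.
- start_key_unit: The round key with its round black collar (40 mm diameter, 4 mm thick), fixed on the console. Origin: centre of the collar's underside, on the console top.
- start_key (a joint): How far the round start key is pressed in, m: 0 = up, 0.006 = fully in, against a stop. Springs back by itself; about 1.2 N to start it, 5 N fully in.
- start_key_top (a point): The key's top face is a flat disc of 30 mm diameter, 14 mm above the console top when up and 8 mm above it when fully in. This point is the centre of the top face (z up, x across the console away from the robot, y along the console) and rides with the key.
- stop_key (a joint): How far the square key is pressed in, m: 0 = up, 0.006 = fully in. Springs back; must not be pressed.
- stop_key_top (a point): The key's top face is a flat square of 28 x 28 mm, 14 mm above the console top when up and 8 mm above it when fully in. This point is the centre of the top face (z up, x across the console away from the robot, y along the console) and rides with the key.
- tube_rack: Black rack full of capped sample tubes, 249 mm (its x) x 151 mm (its y) x 106 mm high, standing loose on the reader's bed, its long side along the console, its near face 10 mm behind the console. Its top is about 126 mm above the desk. Origin: centre of its underside. To be left alone.
- tape_roll: Loose roll of beige tape lying flat, 73 mm diameter, 18 mm high, on the side of the reader where the switch box is not. Origin: centre of its underside. To be left alone.
- stapler: Loose blue stapler, 125 mm long, 32 mm wide, 54 mm high, at the right rear of the desk. Origin: centre of its underside. To be left alone.
- timer: Loose white countdown timer lying flat, 60 x 64 x 20 mm, at the right front of the desk. Origin: centre of its underside. To be left alone.

How it is judged:
By the outcome, as a careful person would: the job done as asked, in the order asked, and still so for the second after the job is handed in, with the robot touching nothing.
It also fails if it takes over 48 s, if anything falls off the work surface, if the arm or the gripper's body presses on something with over 40 N, if the wrist force passes 120 N, or if a joint passes its speed limit or range.

## Working session

There is one attempt and no reset: what is moved stays moved. The work goes in short steps, Python scripts to look and compute and a tool call to move; the robot and the scene stay as the last step left them, time stands still between calls to the robot, and variables do not carry over. Pictures are saved under pics/ and viewed, at most 10 in all, crops included, and the job is handed in when it is done.

```bash
ls; mkdir -p pics
```

Create h.py:
```python
import numpy as np, cv2
from station import r
def cap(n):
    d=r.capture(n); return d
def save(d,f): cv2.imwrite('pics/'+f,cv2.cvtColor(d['pixels'],cv2.COLOR_RGB2BGR))
def ray(d,u,v):
    K=d['K'];T=d['world_from_camera']
    c=np.array([(u-K[0,2])/K[0,0],-(v-K[1,2])/K[1,1],-1.])
    return T[:3,3],T[:3,:3]@c
def plane(d,u,v,z):
    o,k=ray(d,u,v); return o+k*(z-o[2])/k[2]
def pts(d):
    vv,uu=np.mgrid[0:400,0:640];K=d['K'];T=d['world_from_camera'];z=d['z_map']
    c=np.stack([(uu-K[0,2])/K[0,0]*z,-(vv-K[1,2])/K[1,1]*z,-z],-1)
    return c@T[:3,:3].T+T[:3,3]
```

Run:
```python
from h import *
a=[]
for n in('scene','side','wrist'):
    d=cap(n);a.append(d);save(d,n+'0.png');print(n,d['world_from_camera'].round(3).tolist(),d['K'].round(1).tolist(),d.keys())
s=r.sense();print(s)
```

```text
pics
station.py
scene [[-0.504, 0.346, -0.792, -0.147], [-0.864, -0.219, 0.454, 0.424], [-0.016, 0.912, 0.409, 0.448], [0.0, 0.0, 0.0, 1.0]] [[376.3, 0.0, 328.0], [0.0, 376.3, 201.9], [0.0, 0.0, 1.0]] dict_keys(['pixels', 'z_map', 'K', 'world_from_camera'])
side [[0.999, -0.009, 0.041, 0.556], [0.039, 0.543, -0.839, -1.027], [-0.015, 0.84, 0.543, 0.742], [0.0, 0.0, 0.0, 1.0]] [[433.0, 0.0, 323.8], [0.0, 433.0, 197.8], [0.0, 0.0, 1.0]] dict_keys(['pixels', 'z_map', 'K', 'world_from_camera'])
wrist [[-0.243, 0.941, 0.237, 0.216], [-0.97, -0.236, -0.058, 0.59], [0.002, -0.244, 0.97, 0.383], [0.0, 0.0, 0.0, 1.0]] [[313.8, 0.0, 319.5], [0.0, 313.8, 198.9], [0.0, 0.0, 1.0]] dict_keys(['pixels', 'z_map', 'K', 'world_from_camera'])
{'time_s': 0.15, 'joints': array([ 9.07336141e+01,  2.20805008e+01,  3.97612060e-01, -2.12208710e-02,
       -6.84104990e+01, -1.48181884e+01]), 'joint_velocities': array([ 0.04759376, -0.12592904,  0.28142966,  0.02659403,  0.04266355,
       -0.08658822]), 'effort': array([ 3.16452561e-04, -3.91052556e+01,  1.87588352e+01,  4.22219262e+00,
        1.24122514e-02, -1.39101926e-04]), 'tcp_pos': array([0.15195073, 0.60577943, 0.22170962]), 'ee_rot': array([[ 9.69904340e-01, -2.43486070e-01, -3.23493221e-04],
       [-2.43486270e-01, -9.69902967e-01, -1.63417438e-03],
       [ 8.41416615e-05,  1.66375898e-03, -9.99998612e-01]]), 'wrist_force': array([ 0.10795407,  0.57110068, -0.698395  ]), 'moment': array([-0.04140412, -0.00620767, -0.00931571]), 'gripper_force': 0.0, 'gripper_width': 0.997309366706637}
```

View pics/scene0.png

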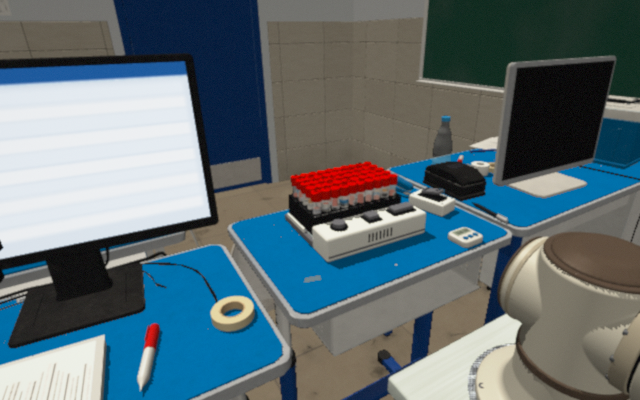

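View pics/side0.png

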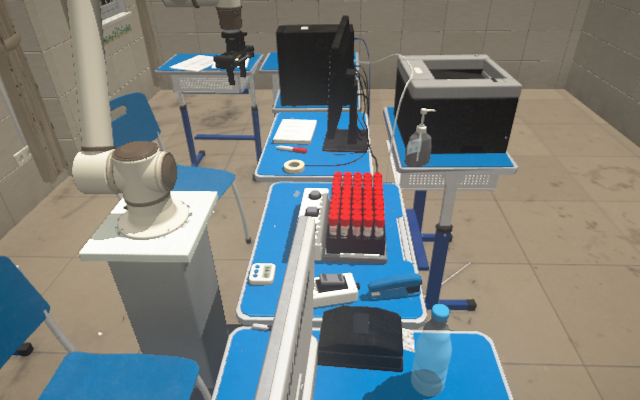

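The reader's console is near (370,230) in the scene view: round key on the left at (338,225), a key in the middle at (372,216) and the bar on the right at (405,209). The switch box is at (432,200), to the right of the reader, and the tape is on the left. In the side view the key row is at x of about 312 and the switch box is at (335,288).

Run:
```python
from h import *
a=cap('scene');P=pts(a)
for n,u,v,z in[('round',338,225,.074),('mid',372,216,.074),('bar',405,209,.074),('box',432,195,.06),('timer',465,236,.02)]:
    print(n,plane(a,u,v,z).round(3),P[v,u].round(3))
c=a['pixels'][150:270,270:500]
cv2.imwrite('pics/sc1.png',cv2.cvtColor(cv2.resize(c,None,fx=3.4,fy=3.4,interpolation=cv2.INTER_CUBIC),cv2.COLOR_RGB2BGR))
```

```text
round [0.462 0.051 0.074] [0.466 0.049 0.072]
mid [ 0.458 -0.036  0.074] [ 0.46  -0.038  0.073]
bar [ 0.447 -0.122  0.074] [ 0.457 -0.132  0.068]
box [ 0.498 -0.258  0.06 ] [ 0.535 -0.297  0.038]
timer [ 0.349 -0.221  0.02 ] [ 0.35  -0.221  0.02 ]
```

View pics/sc1.png

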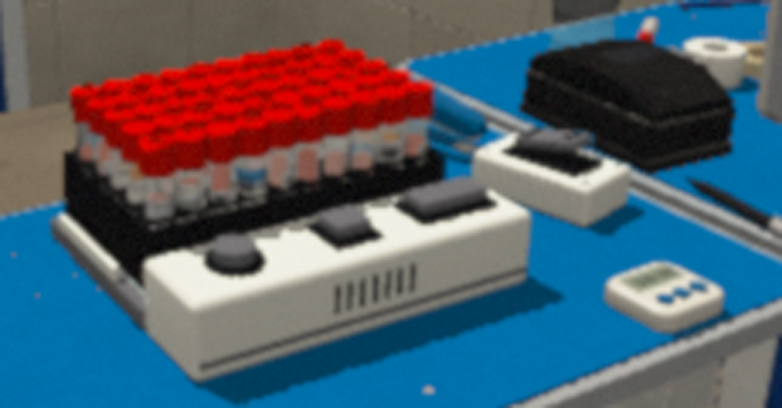

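The three keys in order from left to right are round start, square stop and bar clamp, and the switch box is to the right. Next I move the wrist camera over them.

The manual's scale: shifts go in shares of 0.6 m and turns go in shares of 360 degrees. Converting my numbers, 0.266 m is 0.4433, -0.08 m is -0.1333, 40 degrees is 0.1111.

creep_tool:
  moves:
    - [0,[0.055,0.0517,-0.0167],[0,0,0.0139]]
    - [0,[0.11,0.1033,-0.0333],[0,0,0.0278]]
    - [0,[0.1667,0.155,-0.05],[0,0,0.0417]]
    - [0,[0.2217,0.2067,-0.0667],[0,0,0.0556]]
    - [0,[0.2767,0.2583,-0.0833],[0,0,0.0694]]
    - [0,[0.3333,0.31,-0.1],[0,0,0.0833]]
    - [0,[0.3883,0.3617,-0.1167],[0,0,0.0972]]
    - [0,[0.4433,0.4133,-0.1333],[0,0,0.1111]]

```text
time_s: 1.0
tcp_pos: [0.3502, 0.2991, 0.3031]
ee_rot: [[0.584, -0.812, 0.0], [-0.812, -0.584, 0.0], [-0.0, -0.0, -1.0]]
wrist_force: [0.8, 0.1, 0.2]
gripper_width: 0.357
gripper_force: 0.0
```

In the tool's units: 0.312 m is 0.52, 0.273 m is 0.455, 4.5 degrees is 0.0125.

creep_tool:
  moves:
    - [0,[0.065,0.0433,0],[0,0,0.0125]]
    - [0,[0.13,0.0867,0],[0,0,0.025]]
    - [0,[0.195,0.13,0],[0,0,0.0375]]
    - [0,[0.26,0.1733,0],[0,0,0.05]]
    - [0,[0.325,0.2167,0],[0,0,0.0625]]
    - [0,[0.39,0.26,0],[0,0,0.075]]
    - [0,[0.455,0.3033,0],[0,0,0.0875]]
    - [0,[0.52,0.3467,0],[0,0,0.1]]

```text
time_s: 1.8
tcp_pos: [0.3637, -0.0756, 0.3029]
ee_rot: [[-0.004, -1.0, 0.001], [-1.0, 0.004, 0.0], [-0.0, -0.001, -1.0]]
wrist_force: [0.8, 0.3, 0.9]
gripper_width: 0.003
gripper_force: 0.0
```

Run:
```python
from h import *
d=cap('wrist');save(d,'w1.png');np.save('w1.npy',d,allow_pickle=True);print(r.sense()['tcp_pos'])
```

```text
[ 0.36293865 -0.08103997  0.30270981]
```

View pics/w1.png

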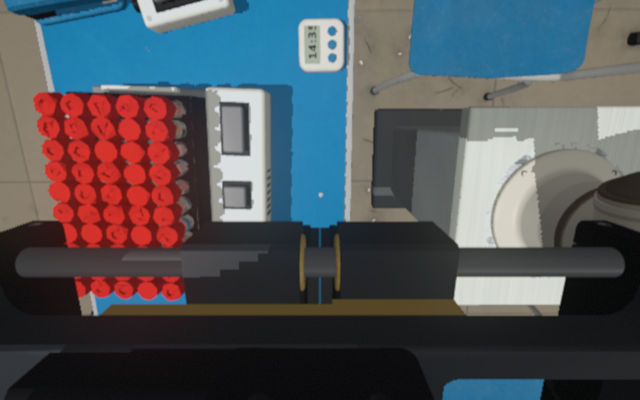

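The wrist view has the bar key at (236,128), the square key at (238,196), and the switch box cut off at the top, near (185,5). I move towards −y for views of the box.

In the tool's units: 0.07 m is 0.1167, 0.04 m is 0.0667.

creep_tool:
  moves:
    - [0,[0.0667,0,0],[0,0,0]]
    - [0,[0.1167,0,0],[0,0,0]]
    - [0,[0.1167,0,0],[0,0,0]]
    - [0,[0.1167,0,0],[0,0,0]]

```text
time_s: 2.25
tcp_pos: [0.3639, -0.1441, 0.3023]
ee_rot: [[-0.003, -1.0, -0.001], [-1.0, 0.003, 0.0], [-0.0, 0.001, -1.0]]
wrist_force: [-0.0, 0.6, 0.3]
gripper_width: 0.009
gripper_force: 0.0
```

```bash
cat > m.py <<'E'
from h import *
import sys
d=cap('wrist');save(d,sys.argv[1]+'.png');np.save(sys.argv[1]+'.npy',d,allow_pickle=True);print(r.sense()['tcp_pos'])
E
python3 m.py w2
```

```text
[ 0.36396133 -0.14359897  0.30237207]
```

creep_tool:
  moves:
    - [0,[0.0667,0,0],[0,0,0]]
    - [0,[0.1333,0,0],[0,0,0]]
    - [0,[0.1667,0,0],[0,0,0]]
    - [0,[0.1667,0,0],[0,0,0]]
    - [0,[0.1667,0,0],[0,0,0]]

```text
time_s: 2.8
tcp_pos: [0.3642, -0.2429, 0.3024]
ee_rot: [[-0.001, -1.0, -0.0], [-1.0, 0.001, 0.0], [-0.0, 0.0, -1.0]]
wrist_force: [-1.1, -0.1, 0.1]
gripper_width: 0.005
gripper_force: 0.0
```

```bash
python3 m.py w3
```

Run:
```python
import cv2
a=cv2.imread('pics/w2.png')[0:260,100:400];b=cv2.imread('pics/w3.png')[0:260,100:400]
cv2.imwrite('pics/w23.png',cv2.resize(cv2.hconcat([a,b]),None,fx=1.33,fy=1.33))
```

```text
[ 0.36416618 -0.24267039  0.30252789]
```

View pics/w23.png

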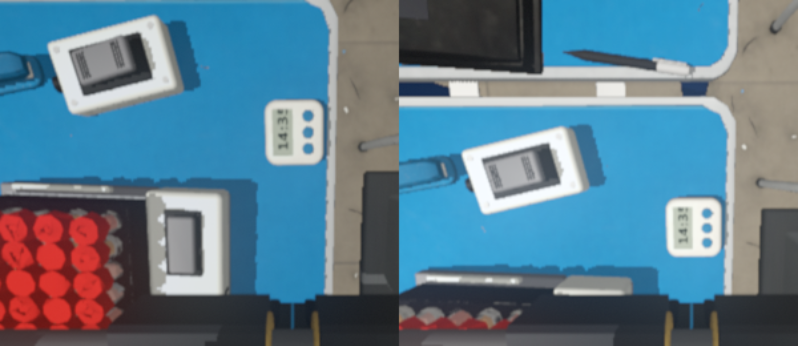

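The box is near (188,49) in w2 and (394,127)/1.33 in the crop of w3. It is turned about 15°, with the grey rocker in its black frame. I measure these next.

Create q.py:
```python
from h import *
D={n:np.load(n+'.npy',allow_pickle=True).item() for n in('w1','w2','w3')}
def blob(n,roi,lo,hi):
    d=D[n];x0,y0,x1,y1=roi;p=d['pixels'].astype(int);m=np.zeros((400,640),np.uint8)
    s=p.max(2)-p.min(2);v=p.mean(2);m[y0:y1,x0:x1]=((s<30)&(v>=lo)&(v<hi))[y0:y1,x0:x1]*255
    m=cv2.morphologyEx(m,cv2.MORPH_OPEN,np.ones((3,3)))
    c=max(cv2.findContours(m,cv2.RETR_EXTERNAL,cv2.CHAIN_APPROX_NONE)[0],key=cv2.contourArea)
    return cv2.minAreaRect(c),c
def tri(l):
    A=np.zeros((3,3));b=np.zeros(3)
    for d,u,v in l:
        o,k=ray(d,u,v);k=k/np.linalg.norm(k);M=np.eye(3)-np.outer(k,k);A+=M;b+=M@o
    return np.linalg.solve(A,b)
for nm,sp in dict(bar=[('w1',(215,95,258,160),100,200),('w2',(215,155,258,215),100,200)],sq=[('w1',(215,175,258,215),100,200)],
   rock=[('w2',(145,20,220,75),90,185),('w3',(150,100,230,155),90,185)],box=[('w2',(130,5,245,92),190,256),('w3',(140,90,245,165),190,256)]).items():
    C=[]
    for n,roi,lo,hi in sp:
        R,c=blob(n,roi,lo,hi);d=D[n];P=pts(d);m=np.zeros((400,640),np.uint8);cv2.drawContours(m,[c],-1,1,-1)
        z=P[m>0];zz=.036 if nm=='box' else .074
        B=cv2.boxPoints(R);print(nm,n,np.round(R[0],1),np.round(R[1],1),'medz',np.median(z,0).round(4),'zrange',np.percentile(z[:,2],[5,95]).round(4))
        print('  corners',[plane(d,u,v,zz)[:2].round(4).tolist() for u,v in B],'ctr',plane(d,*R[0],zz).round(4))
        C.append((d,*R[0]))
    if len(C)>1: print('  TRI',tri(C).round(4))
# rocker profile & depth
d=D['w3'];P=pts(d);R,c=blob('w3',(150,100,230,155),90,185);m=np.zeros((400,640),np.uint8);cv2.drawContours(m,[c],-1,1,-1)
q=P[m>0];w=q[:,:2]-q[:,:2].mean(0);_,_,V=np.linalg.svd(w,full_matrices=False);t=w@V[0]
print('axis',V[0],np.degrees(np.arctan2(V[0,1],V[0,0])),q.mean(0))
for a in np.arange(-.035,.035,.005):
    s=q[(t>=a)&(t<a+.005)]
    if len(s):print(round(a,3),s.mean(0).round(4),len(s))
```

```bash
python3 q.py
```

```text
bar w1 [228.5 129. ] [46. 27.] medz [ 0.471  -0.1294  0.0732] zrange [0.0595 0.0747]
  corners [[0.4879, -0.1587], [0.4556, -0.1586], [0.4592, -0.1039], [0.4926, -0.1041]] ctr [ 0.4738 -0.1318  0.074 ]
bar w2 [230.  184.5] [59. 30.] medz [ 0.4781 -0.1308  0.0722] zrange [0.0586 0.0745]
  corners [[0.4923, -0.169], [0.4552, -0.1689], [0.4599, -0.0926], [0.4988, -0.0928]] ctr [ 0.4765 -0.1317  0.074 ]
  TRI [ 0.475  -0.1318  0.0745]
sq w1 [229.5 199.5] [29. 29.] medz [ 0.4811 -0.0437  0.0724] zrange [0.0587 0.0744]
  corners [[0.4961, -0.0624], [0.4593, -0.0623], [0.4617, -0.0238], [0.4994, -0.024]] ctr [ 0.4791 -0.0434  0.074 ]
rock w2 [175.5  44.5] [29.1 43. ] medz [ 0.5344 -0.2979  0.0563] zrange [0.0493 0.0611]
  corners [[0.5542, -0.302], [0.5065, -0.3158], [0.4989, -0.2872], [0.5475, -0.2728]] ctr [ 0.5267 -0.2946  0.074 ]
rock w3 [191.5 128.4] [32.5 52.9] medz [ 0.5315 -0.2972  0.0545] zrange [0.0376 0.0609]
  corners [[0.5531, -0.3109], [0.49, -0.3251], [0.4838, -0.288], [0.5484, -0.2731]] ctr [ 0.5187 -0.2995  0.074 ]
  TRI [ 0.5304 -0.2987  0.0553]
box w2 [183.5  48.8] [55.9 
[... 329 characters left out ...]
 [0.5832, -0.2525]] ctr [ 0.5327 -0.2987  0.036 ]
  TRI [ 0.5345 -0.2986  0.032 ]
axis [0.99039361 0.13827687] 7.948148245286647 [ 0.53096048 -0.29765125  0.0537957 ]
-0.035 [ 0.4975 -0.2888  0.0382] 16
-0.03 [ 0.504  -0.2977  0.0431] 43
-0.025 [ 0.5089 -0.3036  0.0553] 152
-0.02 [ 0.5139 -0.3019  0.0543] 125
-0.015 [ 0.5188 -0.3011  0.0547] 117
-0.01 [ 0.5237 -0.2997  0.0531] 112
-0.005 [ 0.5285 -0.2981  0.0528] 121
0.0 [ 0.5336 -0.298   0.0519] 112
0.005 [ 0.5383 -0.296   0.051 ] 117
0.01 [ 0.5432 -0.2949  0.0503] 113
0.015 [ 0.5481 -0.295   0.0501] 116
0.02 [ 0.5528 -0.2925  0.0492] 113
0.025 [ 0.5576 -0.2926  0.0474] 97
0.03 [ 0.5622 -0.2901  0.0406] 38
0.035 [ 0.568  -0.3017  0.0381] 12
```

Add to q.py:
```python
print('----')
for n,roi in(('w1',(205,95,262,165)),('w1',(205,170,262,216)),('w2',(205,150,262,215))):
    d=D[n];P=pts(d);x0,y0,x1,y1=roi;q=P[y0:y1,x0:x1].reshape(-1,3);k=(q[:,2]>.070)&(q[:,2]<.08)&(q[:,0]<.50);q=q[k]
    R=cv2.minAreaRect(q[:,:2].astype(np.float32)*1000);print(n,len(q),q.mean(0).round(4),np.percentile(q,[2,98],axis=0).round(4).tolist(),R)
a=r.capture('scene');P=pts(a);q=P[195:240,320:425].reshape(-1,3);q=q[(q[:,2]>.0705)&(q[:,2]<.08)&(q[:,0]<.5)]
for lo,hi in((.02,.09),(-.07,.0),(-.17,-.08)):
    s=q[(q[:,1]>lo)&(q[:,1]<hi)];print('scene',len(s),s.mean(0).round(4),np.percentile(s,[3,97],axis=0).round(4).tolist())
for n in('w2','w3'):
    d=D[n];P=pts(d);q=P[0:170,130:250].reshape(-1,3);u=np.array([np.cos(.23),np.sin(.23)])
    b=q[(q[:,2]>.045)&(q[:,2]<.07)&(q[:,0]>.47)&(q[:,0]<.6)&(q[:,1]<-.25)]
    R=cv2.minAreaRect(b[:,:2].astype(np.float32)*1000);print(n,R)
    t=(b[:,:2]-[.533,-.298])@u
    for c in np.arange(-.032,.032,.006):
        s=b[(t>=c)&(t<c+.006)]
        if len(s):print(round(c+.003,3),np.median(s,0).round(4),len(s))
```

```bash
python3 q.py | sed '1,/----/d'
```

```text
w1 975 [ 0.4691 -0.1326  0.0732] [[0.4571, -0.1587, 0.0709], [0.4818, -0.1063, 0.075]] ((469.6938171386719, -132.33486938476562), (55.30646514892578, 26.11798667907715), 88.01280975341797)
w1 451 [ 0.4725 -0.0479  0.0732] [[0.4596, -0.0606, 0.0707], [0.4857, -0.0342, 0.075]] ((473.1067199707031, -47.42241287231445), (27.837310791015625, 27.572973251342773), 87.6824951171875)
w2 865 [ 0.4691 -0.1332  0.0732] [[0.457, -0.1589, 0.0708], [0.4817, -0.106, 0.0748]] ((469.7407531738281, -132.09730529785156), (56.06705093383789, 26.310897827148438), 87.9316177368164)
scene 78 [0.4736 0.041  0.0737] [[0.4628, 0.028, 0.0708], [0.4875, 0.0532, 0.0754]]
scene 78 [ 0.4707 -0.043   0.0734] [[0.4592, -0.0573, 0.071], [0.4835, -0.0317, 0.075]]
scene 125 [ 0.4674 -0.1277  0.0735] [[0.4569, -0.1546, 0.071], [0.4814, -0.1034, 0.0752]]
w2 ((533.6134643554688, -298.6660461425781), (55.93463897705078, 30.58893585205078), 13.466201782226562)
-0.029 [ 0.5072 -0.3058  0.057 ] 53
-0.023 [ 0.5102 -0.3033  0.0604] 155
-0.017 [ 0.5161 -0.301   0.0599] 137
-0.011 [ 0.5222 -0.3005  0.0586] 134
-0.005 [ 0.5279 -0.2978  0.0575] 135
0.001 [ 0.5339 -0.2982  0.0564] 130
0.007 [ 0.5398 -0.2961  0.055 ] 132
0.013 [ 0.5458 -0.2951  0.054 ] 135
0.019 [ 0.5515 -0.2929  0.0531] 125
0.025 [ 0.557  -0.2924  0.0517] 109
0.031 [ 0.5604 -0.2915  0.0495] 4
w3 ((550.0572509765625, -361.8255310058594), (82.15629577636719, 164.73448181152344), 4.028212070465088)
-0.029 [ 0.5302 -0.4126  0.0629] 354
-0.023 [ 0.5345 -0.4047  0.0641] 401
-0.017 [ 0.5384 -0.3979  0.0632] 284
-0.011 [ 0.5252 -0.3112  0.0592] 180
-0.005 [ 0.5299 -0.3057  0.0577] 149
0.001 [ 0.5352 -0.302   0.0563] 128
0.007 [ 0.541  -0.3008  0.0553] 129
0.013 [ 0.5468 -0.2995  0.0541] 127
0.019 [ 0.5528 -0.2983  0.0534] 129
0.025 [ 0.5583 -0.2969  0.052 ] 110
0.031 [ 0.5873 -0.3982  0.0521] 12
```

In the tool's units: 0.21 m is 0.35, -0.148 m is -0.2467, -13.5 degrees is -0.0375.

creep_tool:
  moves:
    - [0,[0.025,-0.0617,0.0333],[0,0,-0.0111]]
    - [0,[0.05,-0.1233,0.0833],[0,0,-0.0222]]
    - [0,[0.075,-0.185,0.1333],[0,0,-0.0333]]
    - [0,[0.1017,-0.2467,0.1667],[0,0,-0.0375]]
    - [0,[0.1017,-0.2467,0.2333],[0,0,-0.0375]]
    - [0,[0.1017,-0.2467,0.3],[0,0,-0.0375]]
    - [0,[0.1017,-0.2467,0.35],[0,0,-0.0375]]
    - [0,[0.1017,-0.2467,0.35],[0,0,-0.0375]]

```text
time_s: 3.7
tcp_pos: [0.5092, -0.3024, 0.0881]
ee_rot: [[0.233, -0.972, -0.01], [-0.972, -0.233, 0.004], [-0.006, 0.008, -1.0]]
wrist_force: [-0.6, -0.5, -0.3]
gripper_width: 0.005
gripper_force: 0.0
```

In the tool's units: 0.037 m is 0.0617, 0.035 m is 0.0583.

creep_tool:
  moves:
    - [0,[0,0,0.025],[0,0,0]]
    - [0,[0,0,0.0467],[0,0,0]]
    - [0,[0,0,0.0533],[0,0,0]]
    - [0,[0,0,0.0583],[0,0,0]]
    - [0,[0,0,0.0617],[0,0,0]]
    - [0,[0,0,0.0617],[0,0,0]]

```text
time_s: 4.3
tcp_pos: [0.5119, -0.3051, 0.0561]
ee_rot: [[0.232, -0.973, 0.0], [-0.973, -0.232, -0.0], [0.0, -0.0, -1.0]]
wrist_force: [-1.5, -0.1, 1.4]
gripper_width: 0.003
gripper_force: 0.7
```

Run:
```python
from h import *
s=r.sense();print(s['tcp_pos'],s['wrist_force'])
```

```text
[ 0.51194064 -0.30509932  0.05614083] [-1.47115539 -0.11308422  1.4104593 ]
```

Moving with light force; I continue until it reaches the stop.

In the tool's units: 0.003 m is 0.005, 0.002 m is 0.0033.

creep_tool:
  moves:
    - [0,[0,0,0.0033],[0,0,0]]
    - [0,[0,0,0.005],[0,0,0]]
    - [0,[0,0,0.005],[0,0,0]]

```text
time_s: 4.6
tcp_pos: [0.5117, -0.3053, 0.0539]
ee_rot: [[0.232, -0.973, -0.0], [-0.973, -0.232, -0.001], [0.001, 0.0, -1.0]]
wrist_force: [-4.0, 0.7, 8.7]
gripper_width: 0.006
gripper_force: 4.5
```

creep_tool:
  moves:
    - [0,[0,0,0.0017],[0,0,0]]
    - [0,[0,0,0.0033],[0,0,0]]
    - [0,[0,0,0.0033],[0,0,0]]

```text
time_s: 4.9
tcp_pos: [0.5118, -0.3054, 0.0536]
ee_rot: [[0.233, -0.972, 0.0], [-0.972, -0.233, -0.001], [0.001, 0.0, -1.0]]
wrist_force: [-7.3, 2.7, 16.0]
gripper_width: 0.004
gripper_force: 8.8
```

It's against the stop. I lift and check with the camera.

In the tool's units: -0.25 m is -0.4167, -0.2 m is -0.3333.

creep_tool:
  moves:
    - [0,[0,0,-0.05],[0,0,0]]
    - [0,[0,0,-0.1167],[0,0,0]]
    - [0,[0,0.0667,-0.1833],[0,0,0]]
    - [0,[0,0.1333,-0.25],[0,0,0]]
    - [0,[0,0.1667,-0.3333],[0,0,0]]
    - [0,[0,0.2,-0.4167],[0,0,0]]
    - [0,[0,0.2,-0.4167],[0,0,0]]

```text
time_s: 5.6
tcp_pos: [0.3957, -0.3344, 0.3064]
ee_rot: [[0.231, -0.973, 0.01], [-0.973, -0.231, -0.006], [0.008, -0.008, -1.0]]
wrist_force: [0.4, -0.4, -0.8]
gripper_width: 0.007
gripper_force: 0.0
```

```bash
python3 m.py w4
```

Run:
```python
from h import *
d=np.load('w4.npy',allow_pickle=True).item();P=pts(d);q=P.reshape(-1,3);u=np.array([np.cos(.235),np.sin(.235)]);n=np.array([-u[1],u[0]])
w=q[:,:2]-[.5336,-.2987];t=w@u;s=w@n
k=(abs(s)<.012)&(q[:,2]<.09)
for c in np.arange(-.03,.033,.006):
    m=k&(t>=c)&(t<c+.006)
    if m.sum():print(round(c+.003,3),np.median(q[m,2]).round(4),m.sum())
```

```text
[ 0.39585787 -0.33480229  0.30786928]
-0.027 0.0496 120
-0.021 0.0526 86
-0.015 0.0538 82
-0.009 0.0549 87
-0.003 0.0562 86
0.003 0.0573 82
0.009 0.0584 89
0.015 0.0598 87
0.021 0.0609 86
0.027 0.0603 19
0.033 0.0365 2
```

Profile is mirrored (about 0.4 rad turned): the power is on. Next is the bar key.

Run:
```python
from station import r
import numpy as np
s=r.sense();R=s['ee_rot'];print(s['joints'].round(1),R.round(4).tolist())
for t in((.4697,-.1322,.30),(.4765,.0374,.3)):print((R.T@(np.array(t)-s['tcp_pos'])).round(4))
```

```text
[-22.2   8.2  -6.3   0.1 -74.7  35.5] [[0.2312, -0.9728, 0.0117], [-0.9729, -0.2313, -0.007], [0.0095, -0.0097, -0.9999]]
[-0.1801 -0.1186  0.0073]
[-0.3435 -0.1645  0.0062]
```

In the tool's units: -0.18 m is -0.3, -0.119 m is -0.1983, -8.5 degrees is -0.0236.

creep_tool:
  moves:
    - [0,[-0.0367,-0.025,0],[0,0,-0.0236]]
    - [0,[-0.075,-0.05,0],[0,0,-0.0472]]
    - [0,[-0.1117,-0.075,0],[0,0,-0.0708]]
    - [0,[-0.15,-0.1,0],[0,0,-0.0944]]
    - [0,[-0.1867,-0.125,0],[0,0,-0.1181]]
    - [0,[-0.225,-0.15,0],[0,0,-0.1417]]
    - [0,[-0.2667,-0.175,0],[0,0,-0.1653]]
    - [0,[-0.3,-0.1983,0],[0,0,-0.1889]]

```text
time_s: 6.45
tcp_pos: [0.47, -0.1285, 0.3003]
ee_rot: [[0.99, -0.143, 0.001], [-0.143, -0.99, 0.001], [0.001, -0.001, -1.0]]
wrist_force: [-0.3, 0.1, 0.5]
gripper_width: 0.004
gripper_force: 0.0
```

creep_tool:
  moves:
    - [0,[0,0,0.05],[0,0,-0.0236]]
    - [0,[0,0,0.1167],[0,0,-0.0236]]
    - [0,[0,0,0.1833],[0,0,-0.0236]]
    - [0,[0,0,0.25],[0,0,-0.0236]]
    - [0,[0,0,0.3],[0,0,-0.0236]]
    - [0,[0,0,0.3],[0,0,-0.0236]]

```text
time_s: 7.05
tcp_pos: [0.4663, -0.1298, 0.1165]
ee_rot: [[1.0, -0.002, -0.009], [-0.002, -1.0, 0.001], [-0.009, -0.001, -1.0]]
wrist_force: [-0.5, -0.4, 0.1]
gripper_width: 0.0
gripper_force: 0.0
```

Run:
```python
from station import r
import numpy as np
s=r.sense();R=s['ee_rot']
for t in((.4697,-.1322,.075),(.4765,.0374,.075)):print((R.T@(np.array(t)-s['tcp_pos'])).round(4))
```

```text
[0.0038 0.0024 0.0415]
[ 0.0102 -0.1672  0.0415]
```

In the tool's units: 0.025 m is 0.0417, 0.015 m is 0.025.

creep_tool:
  moves:
    - [0,[0,0,0.025],[0,0,0]]
    - [0,[0,0,0.0417],[0,0,0]]
    - [0,[0,0,0.0417],[0,0,0]]
    - [0,[0,0,0.0417],[0,0,0]]

```text
time_s: 7.45
tcp_pos: [0.47, -0.1302, 0.0965]
ee_rot: [[1.0, -0.001, 0.002], [-0.001, -1.0, -0.0], [0.002, 0.0, -1.0]]
wrist_force: [0.5, -0.6, -0.2]
gripper_width: -0.001
gripper_force: 0.0
```

In the tool's units: 0.029 m is 0.0483, 0.002 m is 0.0033.

creep_tool:
  moves:
    - [0,[0,0.0033,0.025],[0,0,0]]
    - [0,[0,0.0033,0.0367],[0,0,0]]
    - [0,[0,0.0033,0.0433],[0,0,0]]
    - [0,[0,0.0033,0.0483],[0,0,0]]
    - [0,[0,0.0033,0.0483],[0,0,0]]

```text
time_s: 7.95
tcp_pos: [0.4696, -0.1322, 0.0684]
ee_rot: [[1.0, -0.0, 0.001], [-0.0, -1.0, -0.001], [0.001, 0.001, -1.0]]
wrist_force: [-4.1, 1.9, 10.4]
gripper_width: 0.006
gripper_force: 5.3
```

creep_tool:
  moves:
    - [0,[0,0,0.0017],[0,0,0]]
    - [0,[0,0,0.0033],[0,0,0]]
    - [0,[0,0,0.0033],[0,0,0]]

```text
time_s: 8.25
tcp_pos: [0.4696, -0.1322, 0.0682]
ee_rot: [[1.0, 0.0, 0.001], [0.0, -1.0, -0.001], [0.001, 0.001, -1.0]]
wrist_force: [-7.2, 4.0, 23.7]
gripper_width: 0.005
gripper_force: 11.8
```

The bar is at its stop with 24 N. I lift and cross to the start key.

In the tool's units: -0.1696 m is -0.2827, 0.007 m is 0.0117.

creep_tool:
  moves:
    - [0,[0,0,-0.05],[0,0,0]]
    - [0,[0,0,-0.1083],[0,0,0]]
    - [0,[0.0033,-0.0667,-0.1083],[0,0,0]]
    - [0,[0.0067,-0.1333,-0.1083],[0,0,0]]
    - [0,[0.01,-0.2,-0.1083],[0,0,0]]
    - [0,[0.0117,-0.2667,-0.1083],[0,0,0]]
    - [0,[0.0117,-0.2827,-0.1083],[0,0,0]]
    - [0,[0.0117,-0.2827,-0.1083],[0,0,0]]

```text
time_s: 9.05
tcp_pos: [0.4766, 0.0388, 0.1299]
ee_rot: [[1.0, 0.001, 0.001], [0.001, -1.0, 0.0], [0.001, -0.0, -1.0]]
wrist_force: [0.4, -0.1, 0.6]
gripper_width: 0.005
gripper_force: 0.0
```

creep_tool:
  moves:
    - [0,[0,0,0.0333],[0,0,0]]
    - [0,[0,0,0.0583],[0,0,0]]
    - [0,[0,0,0.0583],[0,0,0]]
    - [0,[0,0,0.0583],[0,0,0]]

```text
time_s: 9.45
tcp_pos: [0.4766, 0.0365, 0.0947]
ee_rot: [[1.0, -0.003, -0.0], [-0.003, -1.0, -0.0], [-0.0, 0.0, -1.0]]
wrist_force: [0.1, -0.2, 0.6]
gripper_width: 0.007
gripper_force: 0.0
```

Run:
```python
from h import *
a=cap('scene');P=pts(a).reshape(-1,3)
for n,c in(('bar',(.4697,-.1322)),('sq',(.4731,-.0474))):
    k=(abs(P[:,:2]-c)<.009).all(1)&(P[:,2]>.05)&(P[:,2]<.09);print(n,np.median(P[k,2]),k.sum())
```

```text
bar 0.06781161063222757 27
sq 0.07402228716368192 29
```

creep_tool:
  moves:
    - [0,[0,0,0.02],[0,0,0]]
    - [0,[0,0,0.0317],[0,0,0]]
    - [0,[0,0,0.04],[0,0,0]]
    - [0,[0,0,0.0467],[0,0,0]]
    - [0,[0,0,0.0467],[0,0,0]]

```text
time_s: 10.0
tcp_pos: [0.4767, 0.0372, 0.0683]
ee_rot: [[1.0, -0.0, 0.0], [-0.0, -1.0, -0.001], [0.0, 0.001, -1.0]]
wrist_force: [-3.7, -0.9, 12.8]
gripper_width: -0.0
gripper_force: 6.0
```

creep_tool:
  moves:
    - [0,[0,0,0.0017],[0,0,0]]
    - [0,[0,0,0.0033],[0,0,0]]
    - [0,[0,0,0.0033],[0,0,0]]

```text
time_s: 10.3
tcp_pos: [0.4768, 0.0372, 0.068]
ee_rot: [[1.0, 0.0, 0.001], [0.0, -1.0, -0.001], [0.001, 0.001, -1.0]]
wrist_force: [-8.7, -0.4, 25.0]
gripper_width: 0.0
gripper_force: 12.3
```

Fully in. I lift clear, check everything, and hand in.

In the tool's units: -0.22 m is -0.3667, -0.2 m is -0.3333.

creep_tool:
  moves:
    - [0,[0,0,-0.05],[0,0,0]]
    - [0,[0,0,-0.1167],[0,0,0]]
    - [0,[0,0,-0.1833],[0,0,0]]
    - [0,[0,0,-0.25],[0,0,0]]
    - [0,[0,0,-0.3333],[0,0,0]]
    - [0,[0,0,-0.3667],[0,0,0]]
    - [0,[0,0,-0.3667],[0,0,0]]
    - [0,[0,0,-0.3667],[0,0,0]]

```text
time_s: 11.1
tcp_pos: [0.476, 0.0375, 0.2843]
ee_rot: [[1.0, -0.002, -0.0], [-0.002, -1.0, 0.001], [-0.0, -0.001, -1.0]]
wrist_force: [-0.0, 0.5, -0.9]
gripper_width: 0.002
gripper_force: 0.0
```

Run:
```python
from h import *
a=cap('scene');save(a,'end.png');P=pts(a).reshape(-1,3)
for n,c in(('bar',(.4697,-.1322)),('sq',(.4731,-.0474)),('start',(.4765,.0374)),('rock-',(.514,-.3034)),('rock+',(.553,-.294))):
    k=(abs(P[:,:2]-c)<.008).all(1)&(P[:,2]>.04)&(P[:,2]<.09);print(n,np.median(P[k,2]),k.sum())
```

```text
bar 0.0680920972004398 19
sq 0.07428423740393059 22
start 0.07434968535263362 24
rock- 0.052069761592535097 26
rock+ 0.060956958374542985 12
```

View pics/end.png

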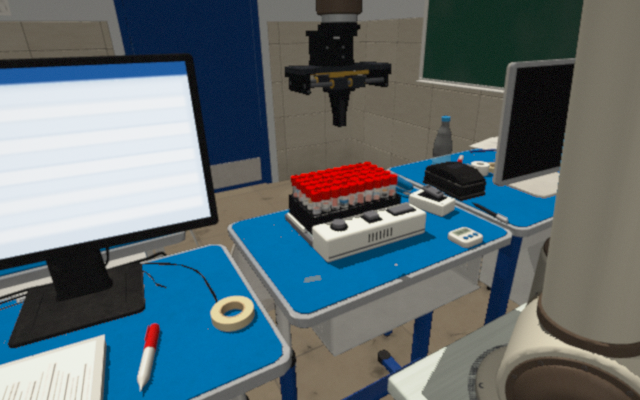

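The gripper is clear at (340,95). The bar is down, the start and square keys are up, the rocker is on, and the rack, timer and tape look undisturbed.

```bash
python3 -c "
from station import r
print(r.finish_job())"
```

```text
the job is handed in; nothing more can be done
None
```

The job is handed in at about 11 s: power rocker fully on, bar key pressed in and staying down, then the start key pressed fully in and back up; the square key was never pressed, and the rack and the other things were left where they were.

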